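# Refit the hob's tap knob and hold it pressed

### The job

The tap spindle of the gas hob has been scraped clean and wants its knob back. First clear the scraper off the pan support: slide it blade first, all the way in, into the empty slot of the pine rack and let go of it. Then set the knob on the spindle with its D-shaped hole turned to match the spindle's flat, push it fully home and press it on down to the tap's stop, as for lighting; finish while you are still holding it pressed down there, and leave everything else on the shelf where it stands.

Things in the scene. Friction and masses are not known exactly. Their poses are not given: they have to be found in the camera images.
- hob: Single-burner gas hob fixed on the shelf: steel deck 306 (x) x 366 (y) mm, 72 mm above the shelf. Origin: centre of its underside, at shelf level. In its frame the dark cast pan support (200 x 200 mm grid) is centred at y = +65 mm, the tap spindle at x = -40, y = -122 mm.
- pan_support (a point): Centre of the pan support's flat top, 110 mm above the shelf (38 mm above the deck).
- spindle_top (a point): Centre of the top end of the brass D-spindle, standing upright 22 mm out of the deck. 12 mm diameter with one flat along its length, 1.5 mm from the axis; top 2 mm bevelled by 1 mm. z up; x points out of the flat, towards the red mark on the deck. It does not turn, only presses down.
- spindle (a joint): How far the spindle is pressed down, m: 0 up, 0.005 at its stop. A spring pushes it back up: 4 N to start, 9 N at the stop.
- knob: Black knob, 37 mm high, 60 g, right way up on the shelf. Skirt 44 mm diameter, 16 high; on it a bar grip 42 long (x), 14 wide, 21 high. Origin: underside centre; x along the bar to its pointer (white line). D-hole below, 14 mm deep, 13.6 diameter, flat 2.2 mm from the axis on the +x side: goes on with knob x along spindle x (7 degrees), loosely. Fully home at the stop it is 3 mm above the deck.
- knob_pointer (a point): Point at the pointer end of the knob's bar: 20 mm along knob x, 30 mm above its underside.
- scraper: Red-handled scraper, 130 g, lying flat on the pan support. Flat underside. Steel blade 60 mm long (x = +35 to +95), 55 wide, 3 thick; red grip x = -72 to +28, 22 wide (y), 20 high from the underside. Origin: on the underside beneath the grip; x points to the blade's edge, z up. Centre of mass about x = +28 mm.
- scraper_tip (a point): Middle of the scraper's front (cutting) edge on the underside, 95 mm from the scraper's origin along x.
- rack: Pine rack fixed on the shelf, 100 deep (x) x 220 wide (y) x 67 mm high, slots open to its front (-x, towards the robot). Origin: underside centre. The right slot (y = -50 mm) holds another scraper with a wooden handle, which stays; the left slot (y = +50) is empty. The roof over each slot is 12 mm thick with a notch 36 mm wide.
- rack_slot (a point): Centre of the empty slot's mouth at floor level of the slot, 45 mm above the shelf. x points into the slot, z up. The slot is horizontal, 65 mm wide, 10 high, 64 deep to its back stop; the scraper is home with its front edge at the stop. Its handle stays outside and droops a few degrees when let go.
- pump_can: Green metal pump oil can, 96 mm diameter, 178 mm high with spout. Origin: centre of its underside. Bystander.
- sprayer: Clear plastic trigger sprayer, 78 mm diameter, 216 mm high. Origin: centre of its underside. Bystander.
- wedge: Wooden wedge 132 x 42 mm, up to 36 mm high. Origin: centre of its underside. Bystander.
- cup: Aluminium cup, 76 mm diameter, 85 mm high. Origin: centre of its underside. Bystander.
- wire_brush: Brush lying on the shelf to the left of the hob. Bystander.
- spanner: Spanner lying on the shelf in front, near the robot. Bystander.

How it is judged (in metres and radians):
On the way, in this order (a step that is already met when the one before it is completed fails the run):
1. the scraper is fully home in the empty slot of the rack and let go (x of scraper_tip in the frame of rack_slot above 0.054 m and y of scraper_tip in the frame of rack_slot between -0.015 and 0.015 m and z of scraper_tip in the frame of rack_slot between -0.004 and 0.009 m and angle between the x axis of scraper and the x axis of rack_slot, either way round below 0.25 rad and contact force between the fingers and scraper below 0.3 N), for 0.3 s.
2. after that, the knob is fully home on the spindle, flat to flat, and pressed down to the tap's stop (z of knob in the frame of spindle_top below -0.0125 m and x of knob_pointer in the frame of spindle_top above 0.01 m and horizontal distance between knob and spindle_top below 0.003 m and angle between the x axis of knob and the x axis of spindle_top, either way round below 0.25 rad and angle between knob's own z axis and vertical below 0.1 rad and value of joint spindle above 0.0038 m), for 0.2 s.
At the end, for the whole second after the job is handed in: Scraper let go in the rack's left slot, its front edge at least 54 mm past the mouth (stop: 64). Knob upright and still, flat to flat on the spindle, underside 12.5 mm or more below the spindle's top (home: 14), held by the fingers (over 3 N), spindle down 3.8 mm or more of 5 (all of step 1 and all of step 2 and contact force between the fingers and knob above 3 N and linear speed of knob below 0.02 m/s); the arm keeps its last pose, push and grip.
It fails at once if a bystander is pushed aside (distance of any of pump_can, sprayer, wedge, cup, wire_brush, spanner from where it was at the start of the episode above 0.03 m).
It fails at once if the oil can, the sprayer or the cup is knocked over (angle between any of pump_can, sprayer, cup's own z axis and vertical above 0.35 rad).
It also fails if it takes over 59 s, if anything falls off the work surface, if the arm or the gripper's body presses on something with over 40 N, if the wrist force passes 120 N, or if a joint passes its speed limit or range.

### The arm

A 6-joint arm with a two-finger parallel gripper is mounted at the origin on the work surface. World frame = base frame: x ahead of the robot, y to its left, z up, the work surface at z = 0. Lengths are in mm, angles in rad, forces in N, time in s.
With the tool pointing down it reaches from about 275 to 1000 mm from the base axis. Payload 8.4 kg.
Tool frame: the origin (TCP) lies on the centre line of the jaws, within the pads' length; the fingertips stand 17 mm ahead of it and the grasp point (between the pads) lies 2 mm behind it (r.tcp_to_tips is the z of the fingertips in the tool frame, in mm); z points along the fingers, y is the direction in which the jaws open and shut (so a half turn about z gives the same grasp; the last joint's range is limited). The gripper opens to 85 mm and grips with 20 to 120 N. Pads are 22 mm wide; open, the fingers measure 114 mm over their backs; the gripper's body (76 mm by 85 mm) begins 54 mm behind the grasp point. The pads swing forward as they close: fully open they stand 13 mm farther back than shut.
Start: joints at [-1.151, 0.353, 1.633, -0, 1.155, -0.002], TCP at [255.876, -570.224, 248.281] pointing down, gripper open.
Joint ranges: [-2.63, 2.63], [-0.92, 2.1], [0.06, 2.66], [-1.3, 4.44], [0, 2.69], [-3.02, 3.02]. Speed limits (rad/s): [2.22, 2.22, 2.79, 3.14, 3.14, 3.14].

### API

Orientations are given as [roll, pitch, yaw] about the fixed x, y, z axes, in that order (R = Rz(yaw) Ry(pitch) Rx(roll)).
In Python, from rig import r, cams, job gives the robot as it stands.
- The arm moves only by the tool drive_tool, never from a script. Its argument "deltas" is a list of rows, each a list of 4 numbers: the shift along the tool's x, y, z in cm, then the turn about the tool's z in rad. In form: [[x, y, z, roll], ...]. A call has 1 to 12 rows; each row shifts and turns the commanded pose from where the row before left it, along the tool's axes as they then stand; what a row does not reach is not made up. A row lasts 1/12 s, in which the tool goes at most 41.7 mm and 7.16 degrees, less where a joint would pass 70% of its speed; a pose out of reach is approached as far as the arm can. A call with a gripper value outside its range is refused whole. "jaw" is the closure, from 0 (fully open) to 1 (shut), set as the call begins (left out, the last holds). The fingers move at their own pace and stop on an object; "force" is the grip in N (left out, the last holds). Time passes only in rows, so rows that do not move let the fingers close. It gives the time, the measured TCP pose, the force and the opening at its end, in the units of the state.
- r.sense(): the state, without advancing time (a new reading comes with each control period).
- cams.grab_frame(name): name is "scene" or "top"; returns (picture, depth): 480x640x3 uint8, red, green, blue; 480x640 float32, mm along the optical axis (not along the pixel's ray), 0 where there is no reading.
- cams.camera_params(name): a dict with "fx", "fy", "cx", "cy" (pixels), "R" (3x3) and "t" (3): a world point X has camera coordinates R X + t. Camera axes: x right, y down, z forward; pixel columns grow to the right and rows downward; lengths in mm; the calibration is good to about 2 mm. A picture is of the moment at which its call begins. camera_params takes no time and is no camera call.
- job.sign_off(): hands the job in, once; it reports no verdict.
The state is a dict: "clock": time; "qpos": joint angles; "qvel": joint speeds; "joint_efforts": joint torques, N m; "eef_pos": TCP position; "tcp_rot": TCP orientation; "contact_force": force on the tool from outside, world axes, zero at the start; "wrist_torque": the same for the moment, N m; "opening": opening from 0.0 (shut) to 1.0 (fully open).
Only numpy, scipy, OpenCV 4.12 (cv2) and the standard library are available. Lean on these libraries where they do the work, as an engineer would, in place of code of your own. Each camera call takes 0.05 s, during which the arm holds its last target. There are 200 camera calls.

## Working session

There is one attempt and no reset: what is moved stays moved. The work goes in short steps, Python scripts to look and compute and a tool call to move; the robot and the scene stay as the last step left them, time stands still between calls to the robot, and variables do not carry over. Pictures are saved under pics/ and viewed, about 8 in all and at most 12, crops included, and the job is handed in when it is done.

Besides the shell and the picture viewer there is one more tool, called after "Emit:" as name(argument=value, ...) on one line, values as JSON. drive_tool: Moves the arm, as the interface text tells. Its arguments: {"type":"object","properties":{"deltas":{"type":"array"},"jaw":{"type":"number"},"force":{"type":"number"}},"required":["deltas"]}

```bash
ls; mkdir -p pics
python3 - <<'E'
from rig import r,cams,job
import cv2,numpy as np
s=r.sense();print({k:np.round(v,3) for k,v in s.items()}, r.tcp_to_tips)
for n in("scene","top"):
    im,d=cams.grab_frame(n);p=cams.camera_params(n)
    cv2.imwrite(f"pics/{n}0.png",im[:,:,::-1]);np.savez(f"{n}0.npz",im=im,d=d,**p)
    print(n,p["fx"],p["cx"],p["cy"],np.round(p["R"],3).tolist(),np.round(-p["R"].T@p["t"]),(d>0).mean())
E
```

```text
pics
{'clock': np.float64(0.0), 'qpos': array([-1.151,  0.354,  1.634, -0.   ,  1.155, -0.002]), 'qvel': array([ 0.001, -0.   , -0.001, -0.   ,  0.002, -0.001]), 'joint_efforts': array([ 1.0000e-03, -6.0524e+01, -3.4206e+01,  0.0000e+00,  9.0000e-03,
       -0.0000e+00]), 'eef_pos': array([ 255.676, -569.811,  247.554]), 'tcp_rot': array([-3.14 ,  0.   ,  0.422]), 'contact_force': array([ 1.324, -0.27 , -0.162]), 'wrist_torque': array([-0.009,  0.014,  0.029]), 'opening': np.float64(1.003)} 17.0
scene 468.5638023918221 323.29439415579 234.35724424391276 [[0.227, 0.974, 0.002], [0.824, -0.191, -0.533], [-0.519, 0.123, -0.846]] [1134. -109. 1084.] 0.9962109375
top 482.9470888294423 321.5047947876975 242.121647108371 [[-0.017, -1.0, -0.013], [-0.996, 0.018, -0.09], [0.09, 0.012, -0.996]] [ 406.   40. 1192.] 0.9961686197916667
```

View pics/scene0.png

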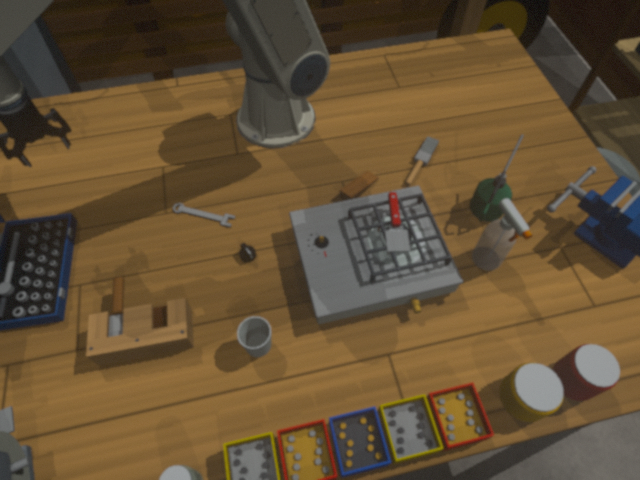

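View pics/top0.png

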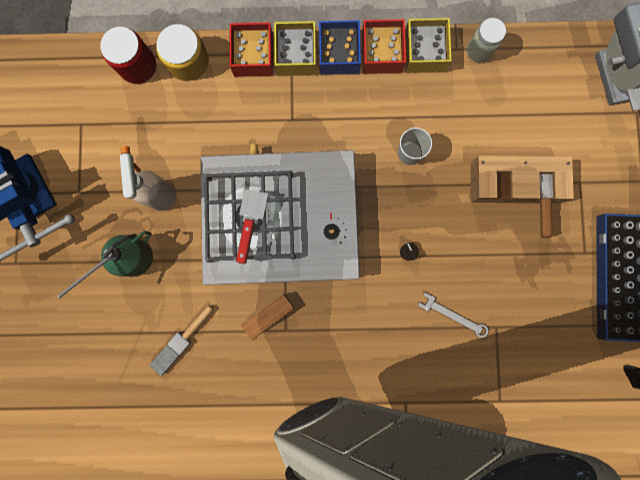

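The top view shows the hob (203–357, 152–283), the scraper on the grid (red grip 245,240, blade 254,205), the spindle at (331,232) with its red mark at (331,216), the knob at (409,250), and the rack at (523,178) with its empty left slot at (504,185). Next I'll zoom in and measure.

```bash
cat > h.py <<'E'
import numpy as np,cv2
def load(n,k=0): return dict(np.load(f"{n}{k}.npz"))
def grab(n,k):
    from rig import cams
    im,d=cams.grab_frame(n);p=cams.camera_params(n);np.savez(f"{n}{k}.npz",im=im,d=d,**p);return load(n,k)
def ray(c,u,v):
    x=np.stack([(np.asarray(u,float)-c["cx"])/c["fx"],(np.asarray(v,float)-c["cy"])/c["fy"],np.ones(np.shape(u))],-1)
    return x@c["R"], -c["R"].T@c["t"]
def plane(c,u,v,z):
    d,o=ray(c,u,v);return o+d*((z-o[2])/d[...,2])[...,None]
def pts(c,m):
    v,u=np.nonzero(m);d,o=ray(c,u,v);return o+d*c["d"][v,u][:,None]
def proj(c,X):
    x=np.asarray(X)@c["R"].T+c["t"];return np.stack([c["fx"]*x[...,0]/x[...,2]+c["cx"],c["fy"]*x[...,1]/x[...,2]+c["cy"]],-1)
def rect(P): return cv2.minAreaRect(P[:,:2].astype(np.float32))
E
python3 - <<'E'
from h import *
for n in("top","scene"):
    c=load(n);v,u=np.mgrid[:480,:640];d,o=ray(c,u,v);P=o+d*c["d"][...,None];X,Y,Z=P[...,0],P[...,1],P[...,2]
    hsv=cv2.cvtColor(c["im"],cv2.COLOR_RGB2HSV);H,S,V=hsv[...,0],hsv[...,1],hsv[...,2]
    def big(m):
        k,l,s,ce=cv2.connectedComponentsWithStats(m.astype(np.uint8));i=1+np.argmax(s[1:,4]);return l==i
    box=(slice(0,345),slice(180,600)) if n=="top" else (slice(150,370),slice(70,480))
    B=np.zeros((480,640),bool);B[box]=1
    deck=big(B&(abs(Z-72)<6)&(S<60)); rk=big(B&(abs(Z-67)<5)&(Y<-250)&(S>60))
    red=big(B&((H<6)|(H>174))&(S>170)&(Z>95))
    blk=big(B&(V<60)&(X>350)&(X<560)&(Y<-50)&(Y>-230)&(Z>8)&(Z<50))
    mark=B&((H<8)|(H>172))&(S>120)&(abs(Z-72)<8)
    print(n,"deck",rect(P[deck]),"zmed",np.median(Z[deck]))
    print(" rack",rect(P[rk]),np.median(Z[rk]),rk.sum())
    print(" red",rect(P[red]),np.median(Z[red]),np.median(P[red],0))
    print(" knob",rect(P[blk]),np.percentile(Z[blk],[5,50,95]),blk.sum())
    print(" mark",P[mark].mean(0) if mark.any() else 0,mark.sum())
    im=c["im"]
    cr=[(331,228),(409,250),(251,228),(523,190)] if n=="top" else [(322,243),(247,252),(397,225),(135,325)]
    half=[18,18,48,60] 
    tiles=[cv2.resize(im[y-h:y+h,x-h:x+h,::-1],(300,300),interpolation=cv2.INTER_CUBIC) for (x,y),h in zip(cr,half)]
    globals()[n+"t"]=np.hstack(tiles)
a=np.vstack([topt,scenet]);cv2.imwrite("pics/m1.png",cv2.resize(a,(800,400)))
E
```

```text
top deck ((569.7592163085938, 153.23513793945312), (305.49664306640625, 365.9515075683594), 1.154953122138977) zmed 71.6546474819711
 rack ((652.9814453125, -429.13812255859375), (221.88780212402344, 101.68107604980469), 87.98612213134766) 66.5006833191726 3099
 red ((450.16961669921875, 157.70504760742188), (234.64645385742188, 88.94110870361328), 48.6578254699707) 129.28233818342892 [507.48735986 223.65732604 129.28233818]
 knob ((485.9750671386719, -159.52447509765625), (38.42672348022461, 43.156097412109375), 23.96336555480957) [12.88311693 17.4138932  38.78413408] 224
 mark [775.17911088   1.33780481  68.4323009 ] 24
scene deck ((571.4315185546875, 150.85848999023438), (308.20806884765625, 365.1626892089844), 1.2265275716781616) zmed 70.53550204589737
 rack ((654.61474609375, -431.5791015625), (221.67811584472656, 102.68775177001953), 87.99684143066406) 65.67561955485235 3194
 red ((499.4996032714844, 223.0072479248047), (18.12980079650879, 67.91797637939453), 73.74980163574219) 128.88806178636958 [502.78860697 221.74174905 128.88806179]
 knob ((490.3084411621094, -162.283203125), (37.85708999633789, 38.796531677246094), 11.714717864990234) [ 9.40386867 15.37638913 36.62885125] 148
 mark [463.16363422 254.72514614  71.14559296] 2
```

View pics/m1.png

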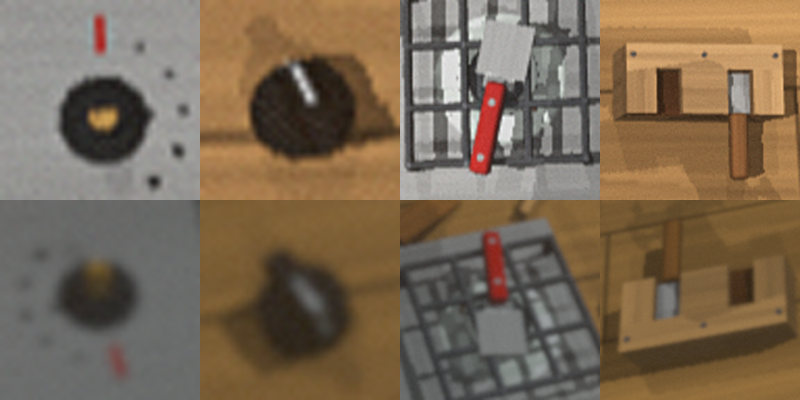

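The close-ups show the red mark almost straight toward +x from the spindle. The knob's white line points toward +x/+y, about 26°. The scraper's blade points toward +x, and the left rack slot is empty. Now the precise numbers.

Run:
```python
from h import *
T=load("top");S=load("scene")
def hsv(c): return cv2.cvtColor(c["im"],cv2.COLOR_RGB2HSV).astype(int)
def box(x0,x1,y0,y1):
    m=np.zeros((480,640),bool);m[y0:y1,x0:x1]=1;return m
def axis(P):
    m=P[:,:2].mean(0);w,V=np.linalg.eigh(np.cov((P[:,:2]-m).T));a=V[:,1]*np.sign(V[0,1]);t=(P[:,:2]-m)@a;return m,np.arctan2(a[1],a[0]),np.percentile(t,[0.5,99.5])
for n,c,sb,mb,kb,wb in(("top",T,box(225,280,185,275),box(322,340,205,223),(409,250),box(325,338,226,240)),("scene",S,box(375,415,185,255),box(318,332,248,262),(247,252),box(315,329,230,245))):
    h=hsv(c);H,Sa,V=h[...,0],h[...,1],h[...,2]
    red=sb&((H<8)|(H>172))&(Sa>140);v,u=np.nonzero(red);P=plane(c,u,v,129)
    print(n,"grip",[np.round(x,3) for x in axis(P)],rect(P))
    mk=mb&((H<8)|(H>172))&(Sa>90);v,u=np.nonzero(mk);Q=plane(c,u,v,72.5)
    br=wb&(H>10)&(H<32)&(Sa>90);v,u=np.nonzero(br);B=plane(c,u,v,94);b=B.mean(0);m=Q.mean(0)
    print(" mark",m,mk.sum(),"brass",b,br.sum(), "bpix",u.mean(),v.mean(),"dir",np.arctan2(m[1]-b[1],m[0]-b[0]),"markaxis",axis(Q)[1] if mk.sum()>3 else 0)
    x,y=kb;kbx=box(x-14,x+14,y-14,y+14)
    bl=kbx&(V<(75 if n=="top" else 60))&(Sa<140)
    wl=kbx&(V>120)&(Sa<50) if n=="top" else kbx&(V>70)&(Sa<60)
    v,u=np.nonzero(wl);W=plane(c,u,v,37);print(" white",axis(W),wl.sum(),u.mean(),v.mean())
# blade in top: bright low-sat
h=hsv(T);bl=box(238,272,186,222)&(h[...,1]<30)&(abs(T["d"]-np.median(T["d"][195:212,246:262]))<8)&(h[...,2]>165)
k,l,s,ce=cv2.connectedComponentsWithStats(bl.astype(np.uint8));i=1+np.argmax(s[1:,4]);v,u=np.nonzero(l==i);P=plane(T,u,v,113);print("blade",rect(P),s[i])
# knob top from depth
for n,c in(("top",T),("scene",S)):
    v,u=np.mgrid[:480,:640];d,o=ray(c,u,v);P=o+d*c["d"][...,None];q=P[(np.hypot(P[...,0]-488,P[...,1]+161)<35)&(P[...,2]>27)];print("bar",n,len(q),q.mean(0),axis(q),rect(q))
```

```text
top grip [array([508.151, 223.028]), np.float64(-0.205), array([-47.717,  47.662])] ((508.23046875, 223.14248657226562), (21.450763702392578, 97.08722686767578), 78.49117279052734)
 mark [568.61367264  31.13320824  72.5       ] 13 brass [530.79090241  30.60660988  94.        ] 24 bpix 331.125 230.79166666666666 dir 0.013921887140303011 markaxis 0.018575392764211395
 white (array([ 495.46056499, -156.03036597]), np.float64(0.4521137993701805), array([-6.74129925,  6.97086844])) 11 409.1818181818182 246.72727272727272
scene grip [array([515.122, 219.277]), np.float64(-0.203), array([-49.706,  45.346])] ((512.9947509765625, 219.73196411132812), (20.88076400756836, 95.25331115722656), 78.67188262939453)
 mark [572.34773729  29.00642156  72.5       ] 2 brass [537.77495115  27.28794326  94.        ] 27 bpix 321.18518518518516 238.55555555555554 dir 0.04966522220329635 markaxis 0
 white (array([ 497.17998198, -157.32692629]), np.float64(0.3638422046679696), array([-10.3165085 ,  10.75280082])) 21 248.04761904761904 250.85714285714286
blade ((591.5029907226562, 206.77566528320312), (53.6389274597168, 62.71089553833008), 78.64968872070312) [240 190  27  29 603]
bar top 108 [ 485.00791656 -158.75608213   35.45406933] (array([ 485.00791656, -158.75608213]), np.float64(0.4309464562470572), array([-20.66871079,  20.88339914])) ((485.29205322265625, -159.16180419921875), (41.5884895324707, 14.031315803527832), 23.64894676208496)
bar scene 84 [ 490.04023887 -161.1419153    34.6243656 ] (array([ 490.04023887, -161.1419153 ]), np.float64(0.4399399291865799), array([-24.13672715,  19.59035352])) ((487.7628479003906, -161.7470703125), (43.91099166870117, 13.974920272827148), 25.98942756652832)
```

Estimates: scraper origin (530, 218), yaw −0.20. Knob (487, −160), yaw 0.44. Spindle about (533, 30), flat yaw about 0.02. Slot mouth about (605, −379), yaw −0.035. I'm moving above the scraper.

Emit:
drive_tool(deltas=[[1.2,-1.3,0,0],[2.4,-2.5,0,0],[2.4,-2.5,0,0],[2.4,-2.5,0,0],[2.4,-2.5,0,0],[2.4,-2.5,0,0],[2.4,-2.5,0,0],[2.4,-2.5,0,0],[2.4,-2.5,0,0],[2.4,-2.5,0,0],[2.4,-2.5,0,0],[2.4,-2.5,0,0]], jaw=0.4, force=60)

```text
clock: 1.1
eef_pos: [389.8, -192.8, 248.2]
tcp_rot: [-3.141, 0.0, 0.422]
contact_force: [1.4, 0.2, 0.1]
opening: 0.597
```

Emit:
drive_tool(deltas=[[2.4,-2.5,0,0],[2.4,-2.5,0,0],[2.4,-2.5,0,0],[2.4,-2.5,0,0],[2.4,-2.5,0,0],[2.4,-2.5,0,0],[2.4,-2.5,0,0],[2.4,-2.5,0,0],[2.4,-2.5,0,0],[2.4,-2.5,0,0],[1.2,-1.3,0,0],[0,0,0,0]])

```text
clock: 2.1
eef_pos: [512.9, 151.9, 248.0]
tcp_rot: [-3.141, -0.001, 0.424]
contact_force: [-0.4, -0.5, -0.5]
opening: 0.603
```

Emit:
drive_tool(deltas=[[0,0,0,0.1],[0,0,0,0.1],[0,0,0,0.1],[0,0,0,0.1],[0,0,0,0.1],[0,0,0,0.1],[0,0,0,0.025],[0,0,0,0]])

```text
clock: 2.77
eef_pos: [511.5, 147.9, 248.0]
tcp_rot: [3.141, 0.001, -0.205]
contact_force: [0.3, 0.5, -0.3]
opening: 0.6
```

Emit:
drive_tool(deltas=[[0.4,-2.4,0,0],[0.4,-2.4,0,0],[0.4,-2.45,0,0],[0,0,3,0],[0,0,3,0],[0,0,2.3,0],[0,0,0,0]])

```text
clock: 3.35
eef_pos: [535.3, 215.7, 160.6]
tcp_rot: [3.137, 0.007, -0.202]
contact_force: [-1.3, 0.1, -0.8]
opening: 0.6
```

Run:
```python
from h import *
from rig import r
s=r.sense();print(s["eef_pos"],s["tcp_rot"],s["opening"])
T=grab("top",1);S=grab("scene",1)
e=s["eef_pos"];t=[]
for c,(x,y) in((T,(250,225)),(S,(400,215))):
    im=c["im"][:,:,::-1].copy()
    p=proj(c,[e+[0,0,-17],]);print(p)
    t.append(cv2.resize(im[y-55:y+55,x-55:x+55],(400,400),interpolation=cv2.INTER_CUBIC))
cv2.imwrite("pics/m2.png",np.hstack(t))
```

```text
[535.32843893 215.71420586 160.64366749] [ 3.13701633  0.00666591 -0.20167786] 0.6003550854884078
[[246.75317012 227.70771161]]
[[395.98573806 212.26178515]]
```

View pics/m2.png

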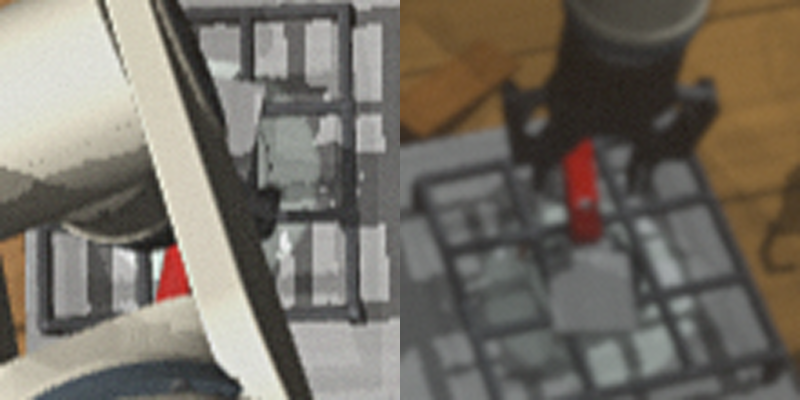

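The scene view shows the fingers straddling the red grip (fingers at about 540 and 637, grip at 583), centred within a few mm. Next I descend and grip.

Emit:
drive_tool(deltas=[[0,0,1.0,0],[0,0,1.0,0],[0,0,0.8,0],[0,0,0.4,0],[0,0,0,0],[0,0,0,0]])

```text
clock: 3.95
eef_pos: [538.4, 217.2, 133.2]
tcp_rot: [3.141, 0.0, -0.203]
contact_force: [0.3, 0.0, 0.8]
opening: 0.6
```

Emit:
drive_tool(deltas=[[0,0,0.3,0],[0,0,0,0],[0,0,0,0],[0,0,0,0],[0,0,0,0],[0,0,0,0],[0,0,0,0],[0,0,0,0]], jaw=1, force=60)

```text
clock: 4.62
eef_pos: [538.6, 217.3, 130.6]
tcp_rot: [-3.141, -0.0, -0.203]
contact_force: [-0.9, 0.2, 2.6]
opening: 0.243
```

Emit:
drive_tool(deltas=[[0,0,-1.0,0],[0,0,-2.0,0],[0,0,-2.0,0],[0,0,-2.0,0],[0,0,-1.0,0],[0,0,0,0],[0.2,1.5,0,0],[0.35,2.9,0,0],[0.35,2.9,0,0],[0.35,2.9,0,0],[0.35,2.9,0,0],[0.35,2.9,0,0]])

```text
clock: 5.62
eef_pos: [523.7, 54.6, 208.7]
tcp_rot: [3.141, 0.002, -0.203]
contact_force: [0.4, -1.0, -1.3]
opening: 0.243
```

Emit:
drive_tool(deltas=[[0.35,2.9,0,0],[0.35,2.9,0,0],[0.35,2.9,0,0],[0.35,2.9,0,0],[0.35,2.9,0,0],[0.35,2.9,0,0],[0.35,2.9,0,0],[0.35,2.9,0,0],[0.35,2.9,0,0],[0.35,2.9,0,0],[0.35,2.9,0,-0.08],[0.35,2.9,0,-0.09]])

```text
clock: 6.62
eef_pos: [496.4, -294.2, 208.6]
tcp_rot: [-3.14, 0.003, -0.03]
contact_force: [-0.4, 0.5, -2.0]
opening: 0.241
```

Emit:
drive_tool(deltas=[[0.3,2.2,0,0],[0.2,1.5,0,0],[0,0.8,0,0],[0,0,0,0],[0,0,0,0]])

```text
clock: 7.03
eef_pos: [501.4, -337.3, 209.5]
tcp_rot: [-3.14, 0.001, -0.034]
contact_force: [0.2, 0.4, -1.7]
opening: 0.235
```

Emit:
drive_tool(deltas=[[-0.5,1.9,0,0],[-0.6,1.9,0,0],[0,0,1.5,0],[0,0,3.0,0],[0,0,3.0,0],[0,0,3.0,0],[0,0,2.0,0],[0,0,1.0,0],[0,0,0.5,0],[0,0,0,0],[0,0,0,0]])

```text
clock: 7.95
eef_pos: [490.4, -375.6, 71.3]
tcp_rot: [3.141, -0.001, -0.033]
contact_force: [-0.7, 0.4, -1.6]
opening: 0.24
```

Run:
```python
from h import *
from rig import r
s=r.sense();print(s["eef_pos"],s["tcp_rot"],s["opening"])
T=grab("top",2);S=grab("scene",2);t=[]
for c,(x,y) in((T,(515,190)),(S,(140,320))):
    im=c["im"][:,:,::-1].copy()
    t.append(cv2.resize(im[y-55:y+55,x-55:x+55],(400,400),interpolation=cv2.INTER_CUBIC))
cv2.imwrite("pics/m3.png",np.hstack(t))
```

```text
[ 490.44409136 -375.55738273   71.34357974] [ 3.14089819e+00 -1.09365221e-03 -3.27329577e-02] 0.23987710761662642
```

View pics/m3.png

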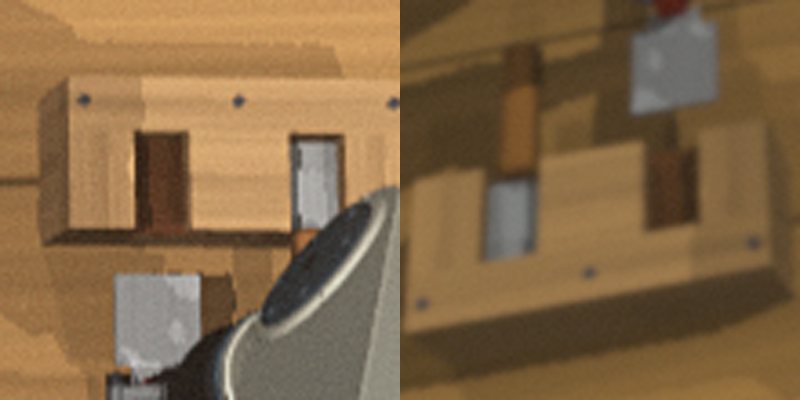

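The top view shows the blade's front edge at tile (116–200, 274) and the notch at tile (135–188, 230). The scene view shows the blade edge at (631,115)–(717,102) and the notch at (648–697, 224). I'll work out the offset in both views.

Run:
```python
from h import *
T=load("top",2);S=load("scene",2)
k=110/400
def t2p(c,x,y): 
    o=(460,135) if c is T else (85,265); x-=0 if c is T else 400
    return o[0]+x*k-.5,o[1]+y*k-.5
for n,c,b,nt in(("top",T,[(116,274),(200,273)],[(135,230),(188,230),(136,132),(187,132)]),("scene",S,[(631,115),(717,102)],[(645,150),(695,148),(650,229),(699,221)])):
    B=[plane(c,*t2p(c,*p),53) for p in b];N=[plane(c,*t2p(c,*p),67) for p in nt]
    print(n,np.round(B,1).tolist(),"mid",np.mean(B,0).round(1));print("  notch",np.round(N,1).tolist(),"mid",np.mean(N[:2],0).round(1),np.mean(N[2:],0).round(1))
    # depth of blade at points back along the blade
x,y=540,170
for c,l in((T,[(495,214),(495,222),(495,232),(505,222)]),(S,[(270-0,285)])):
    if c is T:
        for u,v in l: 
            d,o=ray(c,u,v);print(o+d*c["d"][v,u])
    else:
        for X,Y in((640,45),(700,40),(645,105),(705,95)):
            u,v=[int(round(q)) for q in t2p(c,X,Y)];d,o=ray(c,u,v);print("s",o+d*c["d"][v,u])
```

```text
top [[578.5, -350.8, 53.0], [578.1, -405.3, 53.0]] mid [ 578.3 -378.1   53. ]
  notch [[604.8, -359.6, 67.0], [604.2, -393.6, 67.0], [669.1, -363.4, 67.0], [668.5, -396.3, 67.0]] mid [ 604.5 -376.6   67. ] [ 668.8 -379.8   67. ]
scene [[577.5, -408.3, 53.0], [580.8, -352.5, 53.0]] mid [ 579.2 -380.4   53. ]
  notch [[612.1, -396.3, 67.0], [618.0, -364.9, 67.0], [667.2, -395.2, 67.0], [668.8, -365.1, 67.0]] mid [ 615.1 -380.6   67. ] [ 668.  -380.2   67. ]
[ 568.50146984 -359.07388984   52.20233837]
[ 549.36103637 -358.05545048   52.44477779]
[ 525.34802938 -356.19279489   54.45313769]
[ 548.76644786 -381.14650314   53.70752354]
s [ 526.86784153 -401.65648531   53.90952911]
s [ 533.16550946 -361.01960628   53.32573733]
s [ 571.77087561 -398.49826888   53.86253063]
s [ 575.78958858 -360.41912786   55.11663446]
```

Emit:
drive_tool(deltas=[[0,-0.2,0.2,0],[0,0,0,0],[0.8,0,0,0],[0.8,0,0,0],[0.8,0,0,0],[0.8,0,0,0],[0.4,0,0,0],[0.4,0,0,0],[0.4,0,0,0],[0,0,0,0]])

```text
clock: 8.88
eef_pos: [534.5, -375.1, 68.2]
tcp_rot: [3.141, -0.0, -0.033]
contact_force: [-1.1, 0.0, -2.4]
opening: 0.241
```

Emit:
drive_tool(deltas=[[0.5,0,0,0],[0.7,0,0,0],[0.7,0,0,0],[0.7,0,0,0],[0.7,0,0,0],[0.5,0,0,0],[0.2,0,0,0],[0,0,0,0],[0,0,0,0]])

```text
clock: 9.63
eef_pos: [573.6, -376.2, 68.1]
tcp_rot: [-3.141, 0.0, -0.033]
contact_force: [0.6, -0.3, -2.2]
opening: 0.241
```

Emit:
drive_tool(deltas=[[0.2,0,0,0],[0.2,0,0,0],[0.1,0,0,0],[0,0,0,0]])

```text
clock: 9.97
eef_pos: [578.9, -376.6, 68.3]
tcp_rot: [3.141, -0.0, -0.033]
contact_force: [-0.6, 0.2, -1.4]
opening: 0.24
```

Emit:
drive_tool(deltas=[[0.1,0,0,0],[0.1,0,0,0],[0,0,0,0],[0,0,0,0]])

```text
clock: 10.3
eef_pos: [580.7, -376.6, 68.3]
tcp_rot: [-3.142, 0.0, -0.033]
contact_force: [-0.1, -0.7, -1.8]
opening: 0.24
```

Emit:
drive_tool(deltas=[[0.1,0,0,0],[0.1,0,0,0],[0.05,0,0,0],[0,0,0,0]])

```text
clock: 10.63
eef_pos: [582.5, -376.6, 68.1]
tcp_rot: [-3.141, 0.002, -0.033]
contact_force: [-4.7, -0.5, -0.4]
opening: 0.238
```

Contact with the stop: −4.7 N along x. The scraper is home, so I lower it slightly and let go.

Emit:
drive_tool(deltas=[[0,0,0.1,0],[0,0,0.1,0],[0,0,0,0]])

```text
clock: 10.88
eef_pos: [582.5, -376.6, 65.9]
tcp_rot: [-3.141, 0.001, -0.033]
contact_force: [-4.8, -0.3, -0.4]
opening: 0.245
```

Emit:
drive_tool(deltas=[[0,0,0,0],[0,0,0,0],[0,0,0,0],[0,0,0,0],[0,0,0,0],[0,0,-1,0],[0,0,-2,0],[0,0,-3,0],[0,0,-3,0],[0,0,-3,0],[0,0,-2,0],[0,0,0,0]], jaw=0.4)

```text
clock: 11.88
eef_pos: [585.6, -378.2, 212.9]
tcp_rot: [3.137, -0.008, -0.033]
contact_force: [0.8, 0.2, 0.5]
opening: 0.605
```

Emit:
drive_tool(deltas=[[-0.7,-1.4,0,0],[-1.4,-2.9,0,0],[-1.4,-2.9,0,0],[-1.4,-2.9,0,0],[-1.4,-2.9,0,0],[-1.4,-2.9,0,0],[-1.4,-2.9,0,0],[-1.2,-2.5,0,0],[0,0,0,-0.12],[0,0,0,-0.12],[0,0,0,-0.12],[0,0,0,-0.113]])

```text
clock: 12.88
eef_pos: [487.2, -160.0, 206.5]
tcp_rot: [3.141, -0.0, 0.446]
contact_force: [0.8, -0.5, -0.1]
opening: 0.597
```

Emit:
drive_tool(deltas=[[0,0,3.0,0],[0,0,4.0,0],[0,0,4.0,0],[0,0,2.0,0],[0,0,0.5,0],[0,0,0,0],[0,0,0,0]])

```text
clock: 13.47
eef_pos: [488.0, -160.6, 72.1]
tcp_rot: [3.141, -0.001, 0.44]
contact_force: [0.2, -0.2, 0.5]
opening: 0.6
```

Run:
```python
from h import *
from rig import r
s=r.sense();print(s["eef_pos"],s["tcp_rot"],s["opening"])
T=grab("top",3);S=grab("scene",3);t=[]
for c,(x,y),h in((T,(515,190),55),(S,(247,245),40)):
    im=c["im"][:,:,::-1].copy()
    t.append(cv2.resize(im[y-h:y+h,x-h:x+h],(400,400),interpolation=cv2.INTER_CUBIC))
cv2.imwrite("pics/m4.png",np.hstack(t))
```

```text
[ 487.98528908 -160.57914098   72.14666094] [ 3.14105959e+00 -5.98142609e-04  4.39809828e-01] 0.6002541013509615
```

View pics/m4.png

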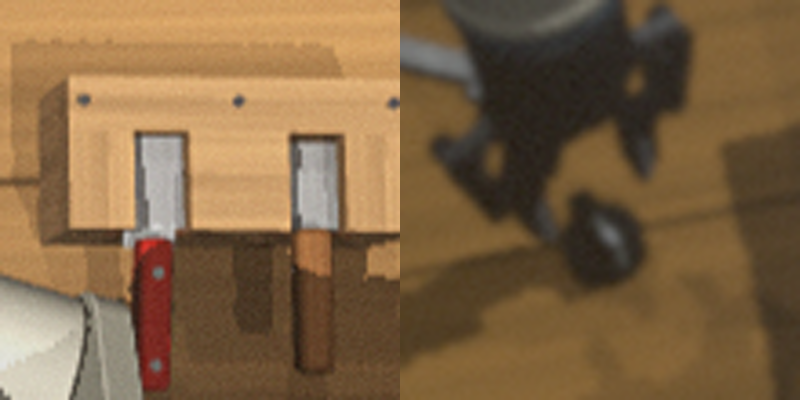

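The scraper's blade fills the left slot and shows through the notch up to the back (tile 137–187, 133–230). The fingers hang above the knob with the bar between them. I'll check the scraper's rear end numerically from this frame while I grip the knob.

Emit:
drive_tool(deltas=[[0,0,1.2,0],[0,0,1.2,0],[0,0,0.8,0],[0,0,0.3,0],[0,0,0,0],[0,0,0,0]])

```text
clock: 14.07
eef_pos: [487.7, -160.5, 36.9]
tcp_rot: [3.141, -0.001, 0.44]
contact_force: [-0.4, 0.5, 0.6]
opening: 0.602
```

Run:
```python
from h import *
T=load("top",3);h=cv2.cvtColor(T["im"],cv2.COLOR_RGB2HSV);m=np.zeros((480,640),bool);m[195:250,490:515]=1
m&=((h[...,0]<8)|(h[...,0]>172))&(h[...,1]>140);P=pts(T,m);print(P[:,0].min(),P[:,0].max(),P.mean(0),P[P[:,0]<530].mean(0),P[P[:,0]>575].mean(0),rect(P))
```

```text
501.6169794875528 598.5289548535524 [ 552.35709831 -372.64038723   57.97902467] [ 516.8425402  -372.85042279   54.24148969] [ 587.92223758 -372.21466655   61.17900575] ((549.9090576171875, -373.0354919433594), (22.766698837280273, 96.73021697998047), 88.22545623779297)
```

The scraper's tip comes out about 64 mm deep, so it is home. Now I grip the knob.

Emit:
drive_tool(deltas=[[0,0,0,0],[0,0,0,0],[0,0,0,0],[0,0,0,0],[0,0,0,0],[0,0,0,0],[0,0,0,0],[0,0,0,0]], jaw=1, force=70)

```text
clock: 14.73
eef_pos: [487.7, -160.5, 36.9]
tcp_rot: [3.141, -0.001, 0.44]
contact_force: [0.2, 0.8, 5.3]
opening: 0.144
```

Emit:
drive_tool(deltas=[[0,0,-1,0],[0,0,-2.5,0],[0,0,-3,0],[0,0,-3,0],[0,0,-2,0],[0,0,-0.5,0],[0,0,0,0],[0,0,0,0]])

```text
clock: 15.4
eef_pos: [487.0, -160.3, 156.0]
tcp_rot: [-3.141, 0.0, 0.44]
contact_force: [0.5, 0.4, -1.1]
opening: 0.145
```

Emit:
drive_tool(deltas=[[0.7,-0.9,0,0],[1.5,-1.9,0,0],[1.9,-2.4,0,0],[2.4,-3.0,0,0],[2.3,-2.9,0,0],[1.9,-2.4,0,0],[1.0,-1.3,0,0],[0.5,-0.5,0,0.08],[0,0,0,0.12],[0,0,0,0.12],[0,0,0,0.1],[0,0,0,0]])

```text
clock: 16.4
eef_pos: [531.5, 30.8, 154.6]
tcp_rot: [-3.142, 0.003, 0.016]
contact_force: [0.1, 0.6, -1.5]
opening: 0.144
```

Run:
```python
from h import *
from rig import r
s=r.sense();print(s["eef_pos"],s["tcp_rot"],s["opening"],s["contact_force"])
T=grab("top",4);S=grab("scene",4);t=[]
for c,(x,y),h in((T,(331,225),30),(S,(325,230),30)):
    im=c["im"][:,:,::-1].copy()
    t.append(cv2.resize(im[y-h:y+h,x-h:x+h],(400,400),interpolation=cv2.INTER_CUBIC))
    print(proj(c,[s["eef_pos"]-[0,0,36.9]]))
cv2.imwrite("pics/m5.png",np.hstack(t))
```

```text
[531.50653457  30.77510688 154.60251077] [-3.14153237e+00  3.07212229e-03  1.57547442e-02] 0.14379397824054396 [ 0.12441833  0.59476774 -1.52009645]
[[331.11435312 229.27914409]]
[[321.98228126 231.06851107]]
```

View pics/m5.png

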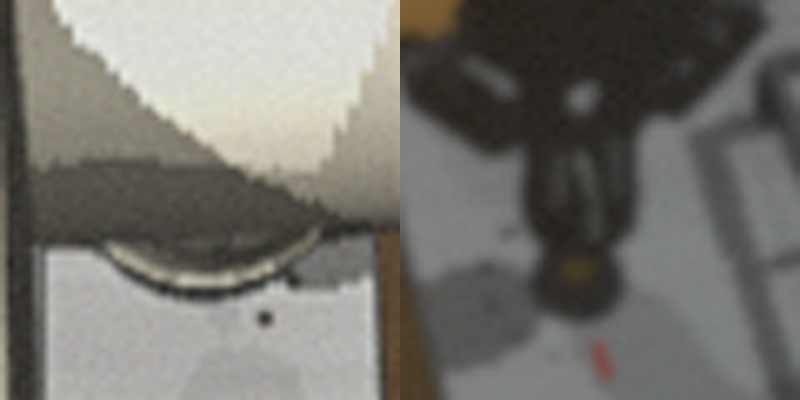

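Scene view: the knob hangs straight above the spindle. The skirt is centred at tile x≈581, the brass is at (577,268), and the red mark is ahead of it. The top view is blocked by the arm. The estimates combine to a TCP target of about (534, 30). I'll settle there, then descend and watch the force.

Emit:
drive_tool(deltas=[[0.2,0.05,0,0],[0,0,0,0],[0,0,0,0],[0,0,0,0]])

```text
clock: 16.83
eef_pos: [534.6, 29.5, 156.2]
tcp_rot: [-3.142, 0.0, 0.02]
contact_force: [-0.1, -0.2, -1.0]
opening: 0.14
```

Emit:
drive_tool(deltas=[[-0.06,-0.06,0.6,0],[0,0,0.8,0],[0,0,0.5,0],[0,0,0.2,0],[0,0,0,0],[0,0,0,0]])

```text
clock: 17.33
eef_pos: [533.9, 30.1, 135.0]
tcp_rot: [3.142, 0.001, 0.02]
contact_force: [-0.1, 0.1, -1.4]
opening: 0.145
```

Emit:
drive_tool(deltas=[[0,0,0.1,0],[0,0,0.1,0],[0,0,0.1,0],[0,0,0.1,0],[0,0,0,0],[0,0,0,0]])

```text
clock: 17.83
eef_pos: [534.0, 30.1, 131.3]
tcp_rot: [-3.142, -0.0, 0.02]
contact_force: [-0.1, 1.5, -0.4]
opening: 0.143
```

Emit:
drive_tool(deltas=[[0,0,0.1,0],[0,0,0.1,0],[0,0,0,0],[0,0,0,0]])

```text
clock: 18.17
eef_pos: [533.9, 30.1, 129.2]
tcp_rot: [-3.142, 0.0, 0.02]
contact_force: [-0.0, 0.5, -0.5]
opening: 0.147
```

Emit:
drive_tool(deltas=[[0,0,0.1,0],[0,0,0.1,0],[0,0,0.1,0],[0,0,0,0],[0,0,0,0]])

```text
clock: 18.58
eef_pos: [533.9, 30.1, 126.2]
tcp_rot: [-3.142, 0.0, 0.02]
contact_force: [0.2, -1.1, -0.5]
opening: 0.143
```

There's no vertical force at about 5 mm below the spindle's top, so the knob is sliding on. Continuing.

Emit:
drive_tool(deltas=[[0,0,0.15,0],[0,0,0.2,0],[0,0,0.2,0],[0,0,0.2,0],[0,0,0.1,0],[0,0,0,0],[0,0,0,0]])

```text
clock: 19.17
eef_pos: [533.9, 30.1, 117.6]
tcp_rot: [3.142, 0.0, 0.02]
contact_force: [-0.2, -0.3, -1.2]
opening: 0.142
```

Emit:
drive_tool(deltas=[[0,0,0.1,0],[0,0,0.1,0],[0,0,0.1,0],[0,0,0,0],[0,0,0,0]])

```text
clock: 19.58
eef_pos: [534.1, 30.1, 115.0]
tcp_rot: [-3.142, -0.0, 0.02]
contact_force: [-0.2, -0.6, 4.9]
opening: 0.145
```

Emit:
drive_tool(deltas=[[0,0,0.1,0],[0,0,0.1,0],[0,0,0.05,0],[0,0,0,0],[0,0,0,0]])

```text
clock: 20.0
eef_pos: [534.1, 30.1, 112.5]
tcp_rot: [-3.142, -0.0, 0.02]
contact_force: [-0.6, -0.3, 6.0]
opening: 0.142
```

Emit:
drive_tool(deltas=[[0,0,0.05,0],[0,0,0.05,0],[0,0,0,0],[0,0,0,0]])

```text
clock: 20.33
eef_pos: [534.2, 30.1, 111.7]
tcp_rot: [-3.142, -0.0, 0.02]
contact_force: [-1.4, -0.4, 8.8]
opening: 0.143
```

Emit:
drive_tool(deltas=[[0,0,0.05,0],[0,0,0.05,0],[0,0,0,0],[0,0,0,0]])

```text
clock: 20.67
eef_pos: [534.3, 30.2, 111.5]
tcp_rot: [-3.142, -0.001, 0.02]
contact_force: [-3.9, -0.8, 17.3]
opening: 0.149
```

The stop is reached: the force rose from 9 to 17 N and z stalled at 111.5. I'll hold and check once more.

Emit:
drive_tool(deltas=[[0,0,0,0],[0,0,0,0],[0,0,0,0],[0,0,0,0],[0,0,0,0],[0,0,0,0]])

```text
clock: 21.17
eef_pos: [534.3, 30.1, 111.4]
tcp_rot: [-3.142, -0.001, 0.02]
contact_force: [-3.6, -0.8, 16.8]
opening: 0.144
```

Run:
```python
from h import *
S=grab("scene",5);t=[]
for c,(x,y),h in((S,(325,235),30),(S,(150,310),60)):
    im=c["im"][:,:,::-1].copy()
    t.append(cv2.resize(im[y-h:y+h,x-h:x+h],(400,400),interpolation=cv2.INTER_CUBIC))
cv2.imwrite("pics/m6.png",np.hstack(t))
```

```text
(no output)
```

View pics/m6.png

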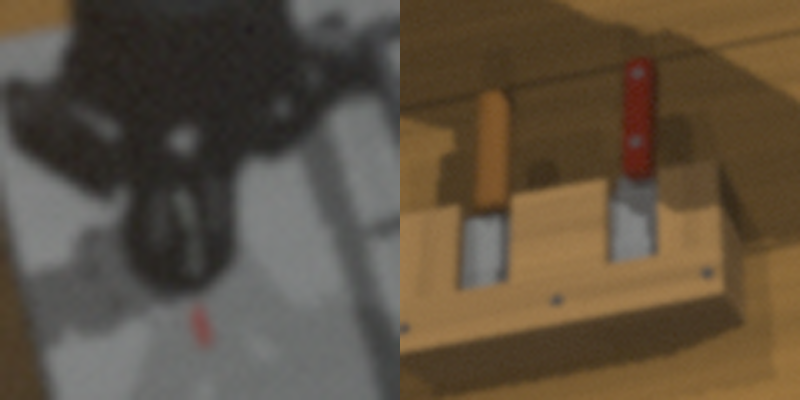

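The knob sits down at the deck with its white line toward the red mark (tile 200,325). The scraper is fully in the left slot, the same depth as its neighbour. Handing in.

```bash
python3 -c "
from rig import job,r
print(r.sense()['contact_force']);print(job.sign_off())"
```

```text
[-5.14599376 -1.05099916 17.62550241]
the job is handed in; nothing more can be done
None
```

The scraper is home in the rack's left slot, and the knob is on the spindle, pressed to the tap's stop and held there by the gripper. I handed the job in at about 21 s of the 59 s allowed; the hand-in gives no verdict.

- **Scraper:** I slid it in until it met the back stop (about 5 N) and let go. The overhead image then put its front edge about 64 mm past the mouth, where the stop is.
- **Knob:** I turned it to the spindle's flat, at about 0.02 rad. It slid on with no vertical force, and the spring was pushing back by about 2 mm below the home height. The height then stopped changing at 111.5 mm, about 5.5 mm below home, while the force rose from 9 to 17 N.
- **Last checks:** The tool was steady, with the grip still closed on the knob. The scene image showed the white line toward the red mark and the scraper still fully in.
- **Disagreements:** The two cameras differed by about 2 mm throughout, so I combined them and used the force reading to finish the fit. The overhead camera could not see the seated knob because the arm blocked it. About 4–5 N of sideways force remained at the end. I did not separately measure the bystanders, but no move came near one.

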